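Seat a strainer cartridge in its bayonet housing and hold it home

ROBOT

A 6-joint arm with a two-finger parallel gripper is mounted at the origin on the work surface. World frame = base frame: x ahead of the robot, y to its left, z up, the work surface at z = 0. Lengths are in m, angles in rad, forces in N, time in s.
With the tool pointing down it reaches from about 0.35 to 0.975 m from the base axis. Payload 17.4 kg.
Tool frame: the origin (TCP) lies at the very end of the fingers, on their centre line; the grasp point (between the pads) lies 19 mm behind it; z points along the fingers, y is the line along which they close (so a half turn about z gives the same grasp; the last joint's range is limited). The gripper opens to 85 mm and grips with 20 to 120 N. Pads are 22 mm wide; open, the fingers measure 114 mm over their backs; the gripper's body (76 mm by 85 mm) begins 54 mm behind the grasp point. The pads swing forward as they close: fully open they stand 13 mm farther back than shut.
Start: joints at [1.302, 0.116, 1.442, -0, 1.584, -0.038], TCP at [0.154, 0.657, 0.231] pointing down, gripper open.
Joint ranges: [-2.83, 2.83], [-0.83, 2.19], [0.07, 2.5], [-1.14, 4.28], [0.01, 3], [-2.97, 2.97]. Speed limits (rad/s): [1.89, 1.89, 2.22, 3.14, 3.14, 3.14].

INTERFACE

Orientations are given as a unit quaternion [x, y, z, w].
In Python, from cell import arm gives the robot as it stands.
- The arm moves only by the shell command python3 -m pendant 'ROWS' [FORCE]. ROWS is JSON, a list of rows, each a list of 7 numbers: the shift along the world's x, y, z in mm, then the turn, a rotation vector about the world's x, y, z in degrees, then the closure, from 0 (fully open) to 1 (shut). In form: [[tx, ty, tz, wx, wy, wz, grip], ...]. A call has 1 to 5 rows; each row shifts and turns the commanded pose from where the row before left it; what a row does not reach is not made up. A row lasts 1/10 s, in which the tool goes at most 50 mm and 8.59 degrees, less where a joint would pass 70% of its speed; a pose out of reach is approached as far as the arm can. A call with a gripper value outside its range is refused whole. The fingers move at their own pace and stop on an object; FORCE is the grip in N (left out, the last holds). Time passes only in rows, so rows that do not move let the fingers close. It gives the time, the measured TCP pose, the force, the opening and the grip force at its end, in the units of the state.
- arm.read_state(): the state, without advancing time (a new reading comes with each control period).
- arm.capture(name): name is "scene" or "top" or "wrist"; returns (picture, depth): 480x640x3 uint8, blue, green, red; 480x640 float32, m along the optical axis (not along the pixel's ray), 0 where there is no reading.
- arm.get_calibration(name): a dict with "fovy" (degrees; the focal length in pixels is half the picture's height over the tangent of half this angle, whatever the lens; pixels are square), "cx", "cy" (the principal point, pixels), "xyz" and "orientation" of the camera in the world. Camera axes: x right, y up, looking along -z (the intrinsics and any distortion apply to the point x, -y, -z); pixel columns grow to the right and rows downward; lengths in m; the calibration is good to about 2 mm. A picture is of the moment at which its call begins: read the wrist's pose just before it. get_calibration takes no time and is no camera call; for the wrist camera it gives the pose at the moment of the call.
- arm.hand_in(): hands the job in; it is judged then, once.
Trained networks look in the newest picture that a camera, given by its name, has taken for a name from the list of things; names that differ only in an ending like _2 or _b are one class to them, and where a whole thing is asked for, a point or a joint stands for the part that bears it (a point fixed in the world has none). Each returns a list of dicts, best first, with "p" (0 to 1); they miss things now and then, are a little off and sometimes report something else, mostly with a low value. They report only what shows in the picture. A call takes as long as a camera call.
- arm.find_in(camera, name): "point" ([column, row] in pixels, amid what is visible of it).
The state is a dict: "t": time; "q": joint angles; "qvel": joint speeds; "effort": joint torques, N m; "position": TCP position; "orientation": TCP orientation; "wrist_force": force on the tool from outside, world axes, zero at the start; "moment": the same for the moment, N m; "grip_width": opening from 0.0 (shut) to 1.0 (fully open); "gripper_force": force on a finger pad.
Only numpy, scipy, OpenCV 4.12 (cv2) and the standard library are available. Lean on these libraries where they do the work, as an engineer would, in place of code of your own. Each camera call takes 0.05 s, during which the arm holds its last target. There are 200 camera calls.

TASK

Lift the strainer cartridge out of its storage block, slide its stem down into the upright tube of the filter housing, and turn the knurled cap until the hidden keyways drop over the tube's pins. Then push the cap down fully home against the spring and finish while still holding it there: do not let go, because the spring lifts it again. Leave the jar, the carton and the spanner where they are.

Things in the scene. Friction and masses are not known exactly. Their poses are not given: they have to be found in the camera images.
- cartridge: Loose metal strainer cartridge, about 220 g, standing upright in the storage block at the start, turned any way. Origin: centre of the stem's foot; z runs up the stem. Stem: 21 mm diameter, tapered to 13 mm over its lowest 6 mm, 60 mm long from foot to the inside ceiling of the cap. The cap is solid from 60 to 82 mm above the foot; from 40 to 60 mm it is a hollow skirt round the stem.
- cap_grip (a point): Point on the cartridge's axis 68 mm above its foot, at a good height to grip the knurled cap (48 mm diameter, straight sides from 40 to 82 mm above the foot). Hidden in the skirt, from 46 mm above the foot up to the ceiling, is a ring of 32.6 mm bore with three upright keyways 10 mm wide, 120 degrees apart. Their direction is not given: find it by turning under a light push.
- block: Fixed wooden storage block 70 x 70 x 50 mm (origin: centre of its underside) with one loose upright hole, 28 mm diameter, in its middle. The cartridge's stem starts in this hole, the skirt resting on the block's top, the foot 10 mm above the bench. Block and housing can be on either side of each other.
- tube_mouth (a point): Centre of the open top of the filter housing's fixed upright tube, 85 mm above the bench; z up. Tube 30 mm outside, 23 mm bore, on a 90 x 90 x 12 mm base. The stem goes into the bore while the skirt goes over the outside. Fully home, the cap's ceiling sits on the tube's rim and the foot is 60 mm under the mouth.
- pin_level (a point): Point on the tube's axis at the height of the pin tops, 4 mm under the mouth. Three square pins, 5 x 5 mm, 120 degrees apart, stick out to 19.3 mm from the axis; which way they point differs each time and is unrelated to this point's axes. Off the keyways, the cap stops on the pins, foot 50 mm under the mouth. Keyways meet pins within about 7 degrees; at most 120 degrees of turning finds them.
- spring_top (a point): Top of the spring plunger inside the tube at rest, 55 mm under the mouth. Once the keyways are over the pins the cap drops 5 mm until the stem meets it; it pushes up with 3.6 N there, rising to 8.1 N when the cartridge is home. Let go, the cartridge rises about 5 mm.
- jar: Bystander: jar 60 mm in diameter, 85 mm high, origin under its centre.
- carton: Bystander: cardboard carton 100 x 130 x 70 mm, origin under its centre.
- spanner: Bystander: open-ended spanner lying flat, origin near its middle.

How it is judged:
By the outcome, as a careful person would: the job done as asked, in the order asked, and still so for the second after the job is handed in, while the arm keeps its last pose, push and grip.
It also fails if it takes over 72 s, if anything falls off the work surface, if the arm or the gripper's body presses on something with over 40 N, if the wrist force passes 120 N, or if a joint passes its speed limit or range.

## Working session

There is one attempt and no reset: what is moved stays moved. The work goes in short steps, Python scripts to look and compute and a shell command to move; the robot and the scene stay as the last step left them, time stands still between calls to the robot, and variables do not carry over. Pictures are saved under pics/ and viewed, at most 10 in all, crops included, and the job is handed in when it is done.

```bash
mkdir -p pics; ls; cat > h.py <<'E'
from cell import arm
import numpy as np, cv2
from scipy.spatial.transform import Rotation as R
def K(c): 
    f=240/np.tan(np.radians(c['fovy'])/2); return f
def ray(cal,px):
    f=K(cal); d=np.array([(px[0]-cal['cx'])/f,-(px[1]-cal['cy'])/f,-1.0])
    return np.array(cal['xyz']),R.from_quat(cal['orientation']).apply(d)
def pt(cal,px,depth):
    o,d=ray(cal,px); return o+d*depth
def cloud(cal,dep):
    v,u=np.mgrid[0:480,0:640]; f=K(cal)
    P=np.stack([(u-cal['cx'])/f*dep,-(v-cal['cy'])/f*dep,-dep],-1)
    return R.from_quat(cal['orientation']).apply(P.reshape(-1,3)).reshape(480,640,3)+np.array(cal['xyz'])
E
python3 - <<'E'
from h import *
s=arm.read_state(); print(s)
ims=[]
for n in ("top","scene"):
    c=arm.get_calibration(n); print(n,c)
    im,d=arm.capture(n); np.savez(f'{n}.npz',im=im,d=d); cv2.imwrite(f'pics/{n}.png',im)
    P=cloud(c,d)
    for k in ("cartridge","cap_grip","block","tube_mouth","jar","carton","spanner"):
        for r in arm.find_in(n,k)[:2]:
            u,v=np.round(r['point']).astype(int); print(k,round(r['p'],2),u,v,d[v,u],P[v,u].round(3))
E
```

```text
pics
{'t': 0.0, 'q': array([ 1.30219667e+00,  1.16480136e-01,  1.44225538e+00, -2.25934238e-06,
        1.58400124e+00, -3.78072247e-02]), 'qvel': array([ 0.00010011, -0.00036514,  0.00142345, -0.00115916, -0.00021963,
        0.00145651]), 'effort': array([-3.23679131e-03, -7.31997943e+01, -6.32488775e+01, -2.77760964e-04,
        6.27818779e-03, -1.38140899e-05]), 'position': array([0.15436975, 0.656918  , 0.23057226]), 'orientation': array([ 1.15140276e-01,  9.93349077e-01, -5.65522681e-04, -8.61813295e-05]), 'wrist_force': array([ 1.2631825 , -0.05198   ,  0.62584108]), 'moment': array([ 0.00698647,  0.01987382, -0.01546706]), 'gripper_force': 0.0, 'grip_width': 0.9964292101334721}
top {'fovy': 56.066944016189, 'cx': 327.73455105034395, 'cy': 233.57591099469917, 'xyz': array([0.49059704, 0.03970702, 1.34542157]), 'orientation': array([-0.02503502,  0.04145196,  0.7091631 , -0.70337948])}
cartridge 0.79 295 251 1.2568074 [0.561 0.102 0.088]
cap_grip 0.69 295 249 1.252626 [0.566 0.101 0.093]
block 0.67 302 252 1.2534324 [0.558 0.082 0.091]
tube_mouth 0.67 398 242 1.28963 [ 0.586 -0.192  0.064]
jar 0.78 354 179 1.282406 [ 0.765 -0.066  0.085]
jar 0.52 181 224 1.2726256 [0.641 0.424 0.072]
carton 0.57 180 230 1.2694491 [0.624 0.426 0.073]
spanner 0.95 459 283 1.3396274 [ 0.466 -0.381  0.007]
scene {'fovy': 54.0129895607885, 'cx': 319.50015801741125, 'cy': 235.34245893747226, 'xyz': array([ 0.99099471, -0.59455504,  0.92555188]), 'orientation': array([0.33710757, 0.0990277 , 0.24363884, 0.90398679])}
cartridge 0.97 320 213 1.1547263 [0.575 0.09  0.092]
cap_grip 0.59 318 217 1.1587129 [0.573 0.083 0.083]
cap_grip 0.23 257 325 1.024578 [ 0.595 -0.216  0.028]
block 0.91 316 228 1.178869 [0.572 0.075 0.05 ]
tube_mouth 0.9 258 323 1.0203167 [ 0.597 -0.214  0.034]
jar 0.98 358 308 0.9929812 [ 0.777 -0.096  0.076]
carton 0.67 395 160 1.3098592 [0.644 0.384 0.074]
spanner 0.59 161 364 0.99002826 [ 0.465 -0.385  0.007]
```

```bash
python3 - <<'E'
from h import *
for n in ("top","scene"):
    c=arm.get_calibration(n); z=np.load(n+'.npz'); P=cloud(c,z['d']); z_=P[...,2]
    for nm,x,y,lo,hi,r in (("cap",.566,.1,.083,.102,.04),("block",.566,.1,.04,.06,.07),("tube",.587,-.2,.07,.095,.04),("base",.587,-.2,.006,.018,.08)):
        m=(np.hypot(P[...,0]-x,P[...,1]-y)<r)&(z_>lo)&(z_<hi)&(z['d']>0)
        q=P[m]; 
        if len(q): print(n,nm,len(q),'mean',q.mean(0).round(4),'mid',((q.min(0)+q.max(0))/2).round(4),'ext',(q.max(0)-q.min(0)).round(3),np.percentile(q[:,2],[5,50,95]).round(4))
a=cv2.resize(np.load('top.npz')['im'][130:330,160:500],None,fx=2,fy=2,interpolation=cv2.INTER_CUBIC)
cv2.imwrite('pics/a.png',a)
b=cv2.resize(np.load('scene.npz')['im'][150:390,130:430],None,fx=2.3,fy=2.3,interpolation=cv2.INTER_CUBIC)
cv2.imwrite('pics/b.png',b)
E
```

```text
top cap 241 mean [0.5645 0.1028 0.0927] mid [0.5651 0.1029 0.0922] ext [0.048 0.047 0.018] [0.0884 0.0927 0.0976]
top block 350 mean [0.5631 0.1016 0.0504] mid [0.5635 0.1033 0.0492] ext [0.093 0.092 0.018] [0.0457 0.0504 0.0548]
top tube 62 mean [ 0.5852 -0.2067  0.0821] mid [ 0.5859 -0.2088  0.0802] ext [0.031 0.033 0.02 ] [0.073  0.0831 0.0885]
top base 758 mean [ 0.5844 -0.2042  0.0124] mid [ 0.5889 -0.2095  0.012 ] ext [0.141 0.129 0.012] [0.0074 0.0125 0.0167]
scene cap 250 mean [0.5645 0.099  0.0911] mid [0.5637 0.1012 0.0899] ext [0.047 0.05  0.013] [0.0859 0.0915 0.0941]
scene block 394 mean [0.5707 0.0881 0.0494] mid [0.563  0.0945 0.0499] ext [0.093 0.084 0.02 ] [0.042  0.0498 0.0563]
scene tube 156 mean [ 0.5846 -0.2087  0.0804] mid [ 0.5851 -0.2099  0.0796] ext [0.033 0.033 0.019] [0.0725 0.0811 0.0861]
scene base 1179 mean [ 0.5897 -0.2139  0.0121] mid [ 0.5847 -0.2072  0.012 ] ext [0.118 0.121 0.012] [0.0087 0.0121 0.0155]
```

View pics/a.png

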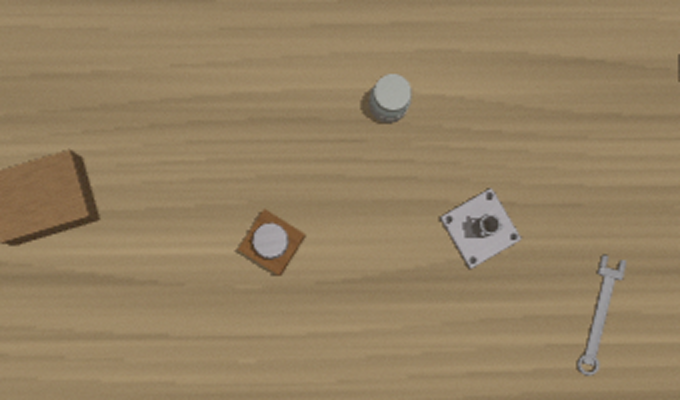

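View pics/b.png

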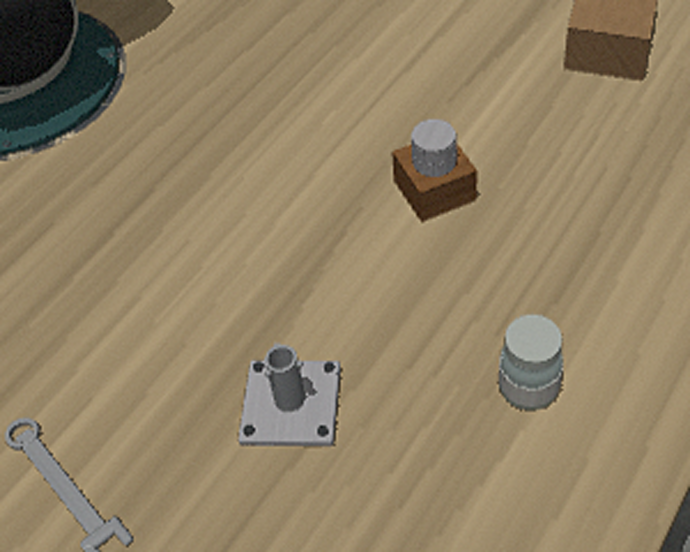

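```bash
python3 -m pendant '[[30,-40,0,0,0,0,0],[30,-40,0,0,0,0,0],[30,-40,0,0,0,0,0],[30,-40,0,0,0,0,0],[30,-40,0,0,0,0,0]]' 40
python3 -m pendant '[[30,-40,0,0,0,0,0],[30,-40,0,0,0,0,0],[30,-40,0,0,0,0,0],[30,-40,0,0,0,0,0],[30,-40,0,0,0,0,0]]'
python3 -m pendant '[[30,-40,0,0,0,0,0],[30,-40,0,0,0,0,0],[30,-40,0,0,0,0,0],[20,-35,0,0,0,0,0],[0,0,0,0,0,0,0]]'
cat > look.py <<'E'
from h import *
import sys
nm,x,y,lo,hi,r,tag=sys.argv[1],*map(float,sys.argv[2:7]),sys.argv[7]
s=arm.read_state(); c=arm.get_calibration('wrist'); im,d=arm.capture('wrist')
print('tcp',s['position'].round(4),'cam',c['xyz'].round(4),c['cx'],c['cy'],c['fovy'])
cv2.imwrite(f'pics/w{tag}.png',im); np.savez(f'w{tag}.npz',im=im,d=d,xyz=c['xyz'],o=c['orientation'],f=c['fovy'],cx=c['cx'],cy=c['cy'])
P=cloud(c,d)
for q in arm.find_in('wrist',nm)[:2]:
    u,v=np.round(q['point']).astype(int); print(q['p'],u,v,P[v,u].round(4))
m=(np.hypot(P[...,0]-x,P[...,1]-y)<r)&(P[...,2]>lo)&(P[...,2]<hi)&(d>0)
print(m.sum())
if m.any():
    q=P[m]; (cx,cy),rad=cv2.minEnclosingCircle((q[:,:2]*1000).astype(np.float32))
    print('mean',q.mean(0).round(4),'mid',((q.min(0)+q.max(0))/2).round(4),'ext',np.ptp(q,axis=0).round(4),'circ',cx,cy,rad,'zmed',np.median(q[:,2]))
E
python3 look.py cartridge .5645 .1015 .086 .098 .035 1
```

```text
t: 1.3
position: [0.3051, 0.4554, 0.2314]
orientation: [0.115, 0.993, 0.0, 0.0]
wrist_force: [1.1, 0.1, 0.4]
grip_width: 1.002
gripper_force: 0.0
t: 1.8
position: [0.4552, 0.2552, 0.2316]
orientation: [0.115, 0.993, 0.0, 0.0]
wrist_force: [0.3, 0.1, 0.1]
grip_width: 0.999
gripper_force: 0.0
t: 2.3
position: [0.5661, 0.0984, 0.2309]
orientation: [0.117, 0.993, -0.0, -0.0]
wrist_force: [0.2, -0.0, 0.1]
grip_width: 1.002
gripper_force: 0.0
tcp [0.5661 0.0984 0.2309] cam [0.4955 0.1143 0.3733] 315.2829750535577 237.6280744720391 62.24041293048813
0.77 325 214 [0.5619 0.1055 0.0918]
3342
mean [0.5632 0.1031 0.0916] mid [0.5644 0.103  0.0901] ext [0.0492 0.0484 0.0078] circ 564.4542846679688 102.86196899414062 24.6848087310791 zmed 0.09166602610213298
```

View pics/w1.png

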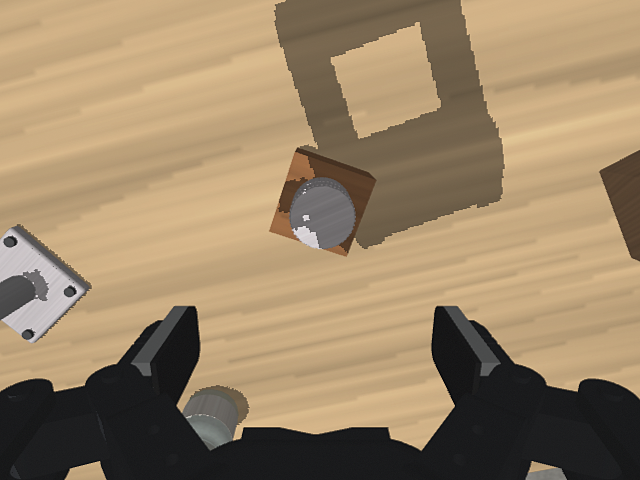

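```bash
python3 -m pendant '[[-2,4.5,-20,0,0,0,0],[0,0,-30,0,0,0,0],[0,0,-30,0,0,0,0],[0,0,-30,0,0,0,0],[0,0,-30,0,0,0,0]]'
python3 -m pendant '[[0,0,-20,0,0,0,0],[0,0,-14,0,0,0,0],[0,0,0,0,0,0,0],[0,0,0,0,0,0,0.3],[0,0,0,0,0,0,0.4]]'
python3 -m pendant '[[0,0,0,0,0,0,0.6],[0,0,0,0,0,0,0.7],[0,0,0,0,0,0,0.7],[0,0,0,0,0,0,0.8],[0,0,0,0,0,0,0.8]]' 40
python3 -m pendant '[[0,0,0,0,0,0,1],[0,0,0,0,0,0,1],[0,0,0,0,0,0,1],[0,0,0,0,0,0,1],[0,0,0,0,0,0,1]]' 60
python3 look.py cartridge .5645 .1015 .086 .098 .035 2
```

```text
t: 2.9
position: [0.5618, 0.108, 0.0905]
orientation: [0.114, 0.993, 0.0, 0.0]
wrist_force: [0.5, -0.4, 0.3]
grip_width: 0.997
gripper_force: 0.0
t: 3.4
position: [0.563, 0.1069, 0.0588]
orientation: [0.115, 0.993, 0.0, 0.001]
wrist_force: [1.1, 0.0, 1.2]
grip_width: 0.692
gripper_force: 0.0
t: 3.9
position: [0.563, 0.1068, 0.0588]
orientation: [0.115, 0.993, 0.0, 0.001]
wrist_force: [-1.4, 0.7, 6.6]
grip_width: 0.554
gripper_force: 40.7
t: 4.4
position: [0.563, 0.1068, 0.0589]
orientation: [0.115, 0.993, 0.0, 0.001]
wrist_force: [-2.5, 0.6, 8.2]
grip_width: 0.547
gripper_force: 60.4
tcp [0.563  0.1068 0.0589] cam [0.4921 0.1222 0.2012] 315.2829750535577 237.6280744720391 62.24041293048813
0.67 317 340 [0.5565 0.1077 0.0925]
17769
mean [0.5618 0.1056 0.0916] mid [0.5644 0.1036 0.092 ] ext [0.0489 0.0652 0.012 ] circ 556.2640991210938 103.24088287353516 33.09998321533203 zmed 0.09167335278053938
```

```bash
python3 -m pendant '[[0,0,5,0,0,0,1],[0,0,15,0,0,0,1],[0,0,25,0,0,0,1],[0,0,25,0,0,0,1],[0,0,25,0,0,0,1]]'
python3 -m pendant '[[0,0,15,0,0,0,1],[0,-20,0,0,0,0,1],[1,-30,0,0,0,0,1],[1,-30,0,0,0,0,1],[1,-30,0,0,0,0,1]]'
python3 -m pendant '[[2,-25,0,0,0,0,1],[2,-15,0,0,0,0,1],[0,0,0,0,0,0,1],[0,0,0,0,0,0,1],[0,0,0,0,0,0,1]]'
python3 look.py cartridge .570 -.043 .188 .215 .035 3
python3 - <<'E'
from h import *
for n in ("top","scene"):
    c=arm.get_calibration(n); im,d=arm.capture(n); np.savez(n+'2.npz',im=im,d=d)
    for r in arm.find_in(n,"cartridge")[:2]:
        u,v=np.round(r['point']).astype(int); print(n,r,pt(c,r['point'],d[v,u]).round(4))
    if n=='scene': cv2.imwrite('pics/s2.png',cv2.resize(im[max(v-90,0):v+110,max(u-130,0):u+130],None,fx=3,fy=3,interpolation=cv2.INTER_CUBIC))
E
```

```text
t: 5.0
position: [0.5624, 0.1066, 0.1546]
orientation: [0.115, 0.993, 0.0, 0.0]
wrist_force: [0.8, 0.3, -1.9]
grip_width: 0.547
gripper_force: 61.9
t: 5.5
position: [0.5652, -0.0044, 0.1677]
orientation: [0.115, 0.993, -0.0, 0.0]
wrist_force: [0.7, -0.7, -2.1]
grip_width: 0.545
gripper_force: 62.0
t: 6.0
position: [0.5694, -0.0425, 0.1673]
orientation: [0.115, 0.993, 0.0, -0.0]
wrist_force: [0.7, 0.5, -2.9]
grip_width: 0.548
gripper_force: 62.0
tcp [ 0.5694 -0.0425  0.1673] cam [ 0.4988 -0.0271  0.3097] 315.2829750535577 237.6280744720391 62.24041293048813
0.7 315 340 [ 0.5635 -0.0423  0.1998]
20935
mean [ 0.5671 -0.0428  0.2   ] mid [ 0.5707 -0.0416  0.2015] ext [0.0489 0.0671 0.027 ] circ 563.940185546875 -41.6117057800293 34.40741729736328 zmed 0.20002494932363257
top {'point': [404.6, 245.8], 'p': 0.48} [ 0.5732 -0.2056  0.0876]
scene {'point': [290.4, 223.3], 'p': 0.67} [ 0.5892 -0.0538  0.198 ]
```

View pics/s2.png

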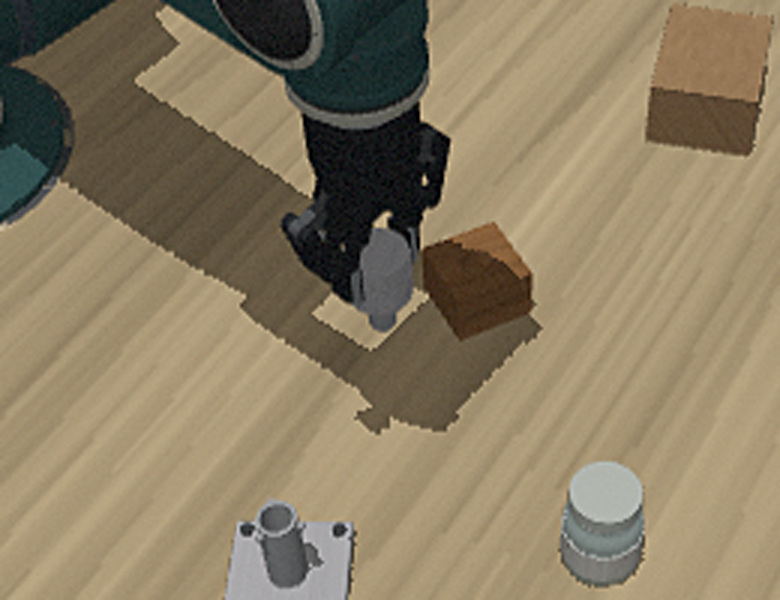

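View pics/w3.png

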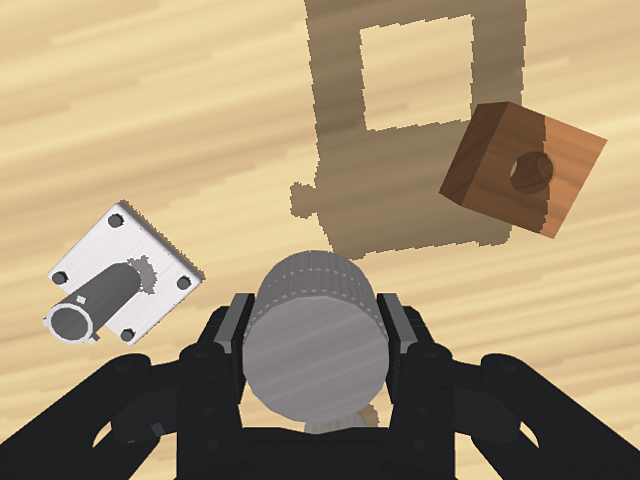

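```bash
cat > fit.py <<'E'
from h import *
import sys
from scipy.optimize import least_squares
def load(f):
    z=np.load(f); return dict(fovy=float(z['f']),cx=float(z['cx']),cy=float(z['cy']),xyz=z['xyz'],orientation=z['o']),z['im'],z['d']
def cap(f,ztop,x,y):
    c,im,d=load(f); P=cloud(c,d)
    # grey ellipse of the flat top: depth-based mask
    m=(abs(P[...,2]-ztop)<.005)&(np.hypot(P[...,0]-x,P[...,1]-y)<.0235)
    q=P[m]; A=np.c_[q[:,:2]-[x,y],np.ones(len(q))]; co=np.linalg.lstsq(A,q[:,2],rcond=None)[0]
    print('plane z0',co[2].round(4),'slopes deg',np.degrees(co[:2]).round(2),'std',(A@co-q[:,2]).std().round(4))
    zt=co[2]; m2=(abs(P[...,2]-ztop)<.006).astype(np.uint8); m2=cv2.morphologyEx(m2,cv2.MORPH_OPEN,np.ones((9,9),np.uint8))
    n,l,st,ce=cv2.connectedComponentsWithStats(m2); k=1+st[1:,4].argmax(); ct=max(cv2.findContours((l==k).astype(np.uint8),0,1)[0],key=len)[:,0]
    o=np.array(c['xyz']); w=[]
    for p in ct:
        o,dd=ray(c,p); w.append((o+dd*(zt-o[2])/dd[2])[:2])
    w=np.array(w)
    r=least_squares(lambda t:np.hypot(w[:,0]-t[0],w[:,1]-t[1])-.024,[x,y],loss='soft_l1',f_scale=.0005)
    print('cap centre',r.x.round(4),'res',np.median(abs(r.fun)).round(4)); return r.x
def tube(f,x,y,z=.085):
    c,im,d=load(f); P=cloud(c,d)
    m=(abs(P[...,2]-z)<.004)&(np.hypot(P[...,0]-x,P[...,1]-y)<.0165); 
    n,b=[],[]
    g=cv2.cvtColor(im,cv2.COLOR_BGR2GRAY)
    # rectify the plane z at 0.2mm/px
    S=200; X,Y=np.meshgrid(x+(np.arange(2*S)-S)*.0002,y+(np.arange(2*S)-S)*.0002)
    W=np.stack([X,Y,np.full_like(X,z)],-1)-c['xyz']; L=R.from_quat(c['orientation']).inv().apply(W.reshape(-1,3)).reshape(2*S,2*S,3)
    f_=K(c); u=c['cx']+f_*L[...,0]/-L[...,2]; v=c['cy']-f_*L[...,1]/-L[...,2]
    rc=cv2.remap(im,u.astype(np.float32),v.astype(np.float32),cv2.INTER_CUBIC)
    print('depth rim',m.sum(),P[m].mean(0).round(4) if m.any() else '')
    return rc
if __name__=='__main__':
    f,ztop,x,y,tx,ty=sys.argv[1],*map(float,sys.argv[2:7])
    cap(f,ztop,x,y); rc=tube(f,tx,ty); cv2.imwrite('pics/rect_'+f[:-4]+'.png',rc)
E
python3 fit.py w3.npz .2 .5695 -.0425 .585 -.2085
```

```text
plane z0 0.1999 slopes deg [ 1.17 -0.3 ] std 0.0009
cap centre [ 0.5697 -0.0436] res 0.0007
depth rim 881 [ 0.5843 -0.2067  0.0838]
```

View pics/rect_w3.png

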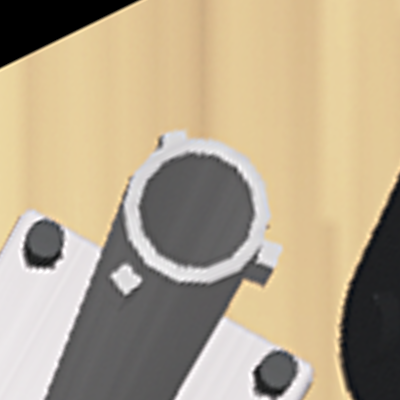

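```bash
python3 -m pendant '[[3,-20,0,0,0,0,1],[3,-25,0,0,0,0,1],[4,-25,0,0,0,0,1],[3,-20,0,0,0,0,1],[2,-13,0,0,0,0,1]]'
python3 -m pendant '[[0,0,0,0,0,0,1],[0,0,0,0,0,0,1],[0,0,0,0,0,0,1]]'
python3 look.py tube_mouth .585 -.2085 .08 .09 .02 4
python3 fit.py w4.npz .2 .5845 -.1455 .585 -.2075
python3 -c "
from fit import *
cap('w1.npz',.0917,.5644,.103)"
```

```text
t: 6.8
position: [0.5845, -0.1475, 0.1672]
orientation: [0.115, 0.993, -0.0, -0.0]
wrist_force: [0.4, 0.4, -2.3]
grip_width: 0.544
gripper_force: 62.2
t: 7.1
position: [0.5844, -0.1456, 0.1673]
orientation: [0.115, 0.993, 0.0, 0.0]
wrist_force: [0.6, 0.4, -2.7]
grip_width: 0.546
gripper_force: 62.2
tcp [ 0.5844 -0.1456  0.1673] cam [ 0.5137 -0.1302  0.3097] 315.2829750535577 237.6280744720391 62.24041293048813
0.96 241 228 [ 0.5735 -0.1974  0.0417]
1061
mean [ 0.5841 -0.2065  0.0835] mid [ 0.5861 -0.2091  0.0834] ext [0.0339 0.0342 0.0068] circ 584.775390625 -207.24826049804688 19.075166702270508 zmed 0.08404556853727455
plane z0 0.1999 slopes deg [ 1.18 -0.3 ] std 0.0009
cap centre [ 0.5847 -0.1467] res 0.0006
depth rim 884 [ 0.5841 -0.2066  0.0841]
plane z0 0.0917 slopes deg [0.02 0.03] std 0.0007
cap centre [0.5636 0.1028] res 0.0006
```

View pics/rect_w4.png

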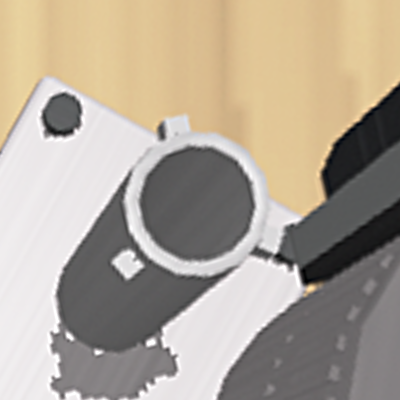

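```bash
python3 -m pendant '[[0,0,0,0.3,1.2,0,1],[0,0,0,0,0,0,1],[0,0,0,0,0,0,1],[0,0,0,0,0,0,1]]'
python3 look.py tube_mouth .585 -.2085 .08 .09 .02 5
python3 fit.py w5.npz .2 .5852 -.1460 .5844 -.2069
python3 - <<'E'
from fit import *
# tube ring: fit bright-rim boundary in rectified picture
for f in ('w4.npz','w5.npz'):
    rc=tube(f,.5844,-.2069); g=cv2.cvtColor(rc,cv2.COLOR_BGR2GRAY)
    m=((g<120)).astype(np.uint8); 
    n,l,st,ce=cv2.connectedComponentsWithStats(m); k=l[200,200]; print('bore',ce[k],st[k], .5844+(ce[k]-200)[0]*.0002,-.2069+(ce[k]-200)[1]*.0002)
E
```

```text
t: 7.6
position: [0.5845, -0.1463, 0.1673]
orientation: [0.115, 0.993, 0.001, -0.011]
wrist_force: [0.1, 0.2, -2.6]
grip_width: 0.547
gripper_force: 62.1
tcp [ 0.5845 -0.1463  0.1673] cam [ 0.5168 -0.1316  0.3112] 315.2829750535577 237.6280744720391 62.24041293048813
0.88 240 231 [ 0.5727 -0.1986  0.042 ]
1047
mean [ 0.584  -0.2066  0.0835] mid [ 0.5858 -0.2091  0.0833] ext [0.0334 0.0344 0.0066] circ 584.8009033203125 -207.35926818847656 19.105485916137695 zmed 0.08407030692415976
plane z0 0.1998 slopes deg [ 0.04 -0.05] std 0.001
cap centre [ 0.5853 -0.1477] res 0.0005
depth rim 876 [ 0.5839 -0.2065  0.0841]
depth rim 886 [ 0.5839 -0.2065  0.0841]
bore [199.80081665 200.00288816] [  143   143   115   114 10041] 0.5843601633303456 -0.20689942236829
depth rim 876 [ 0.5839 -0.2065  0.0841]
bore [199.77329624 200.04311544] [  143   144   115   113 10066] 0.5843546592489569 -0.2068913769123783
```

```bash
python3 -m pendant '[[0,-15,0,0,0,0,1],[0,-20,0,0,0,0,1],[-1,-15,0,0,0,0,1],[0,-9.2,0,0,0,0,1],[0,0,0,0,0,0,1]]'
python3 -m pendant '[[0,0,0,0,0,0,1],[0,0,0,0,0,0,1],[0,0,-8,0,0,0,1],[0,0,-10,0,0,0,1],[0,0,-7,0,0,0,1]]'
python3 -m pendant '[[0,0,0,0,0,0,1],[0,0,-4,0,0,0,1],[0,0,-4,0,0,0,1],[0,0,-3,0,0,0,1],[0,0,-3,0,0,0,1]]'
python3 look.py cartridge .5844 -.2069 .15 .165 .025 6
python3 -c "
from fit import *
P=np.load('w6.npz'); cap('w6.npz',.161,.5844,-.2069)"
```

```text
t: 8.2
position: [0.5832, -0.2068, 0.1671]
orientation: [0.116, 0.993, 0.001, -0.011]
wrist_force: [-0.5, 0.2, -1.4]
grip_width: 0.546
gripper_force: 62.1
t: 8.7
position: [0.5831, -0.2052, 0.1407]
orientation: [0.115, 0.993, 0.002, -0.011]
wrist_force: [0.6, 0.2, -1.4]
grip_width: 0.544
gripper_force: 62.1
t: 9.2
position: [0.5834, -0.2056, 0.1281]
orientation: [0.115, 0.993, 0.001, -0.011]
wrist_force: [-0.2, -0.2, -1.6]
grip_width: 0.546
gripper_force: 62.1
tcp [ 0.5834 -0.2056  0.1281] cam [ 0.5158 -0.1909  0.2721] 315.2829750535577 237.6280744720391 62.24041293048813
0.78 316 339 [ 0.5779 -0.2052  0.1608]
17260
mean [ 0.5826 -0.2064  0.1603] mid [ 0.5852 -0.2069  0.1575] ext [0.0482 0.0496 0.015 ] circ 584.4002685546875 -206.89967346191406 24.9992733001709 zmed 0.16072506253361055
plane z0 0.1607 slopes deg [ 0.07 -0.04] std 0.0009
cap centre [ 0.5843 -0.2068] res 0.0004
```

```bash
python3 -m pendant '[[0,0,-3,0,0,0,1],[0,0,-3,0,0,0,1],[0,0,-3,0,0,0,1],[0,0,-3,0,0,0,1],[0,0,-3,0,0,0,1]]'
python3 -m pendant '[[0,0,-3,0,0,0,1],[0,0,-3,0,0,0,1],[0,0,-3,0,0,0,1],[0,0,-3,0,0,0,1],[0,0,0,0,0,0,1]]'
```

```text
t: 9.8
position: [0.5834, -0.2056, 0.113]
orientation: [0.115, 0.993, 0.001, -0.011]
wrist_force: [-0.3, 0.5, -2.2]
grip_width: 0.547
gripper_force: 62.1
t: 10.3
position: [0.5833, -0.2055, 0.1008]
orientation: [0.115, 0.993, 0.001, -0.011]
wrist_force: [-0.3, 0.6, -2.3]
grip_width: 0.544
gripper_force: 62.1
```

```bash
python3 -m pendant '[[0,0,-3,0,0,0,1],[0,0,-3,0,0,0,1],[0,0,-3,0,0,0,1],[0,0,-3,0,0,0,1],[0,0,0,0,0,0,1]]'
python3 -m pendant '[[0,0,-1,0,0,0,1],[0,0,-1,0,0,0,1],[0,0,-1,0,0,0,1],[0,0,0,0,0,0,1]]'
python3 -m pendant '[[0,0,-0.5,0,0,0,1],[0,0,-0.5,0,0,0,1],[0,0,0,0,0,0,1],[0,0,0,0,0,0,1]]'
```

```text
t: 10.8
position: [0.5832, -0.2055, 0.0887]
orientation: [0.115, 0.993, 0.001, -0.011]
wrist_force: [-0.1, 0.4, -1.5]
grip_width: 0.55
gripper_force: 62.1
t: 11.2
position: [0.5834, -0.2056, 0.0862]
orientation: [0.115, 0.993, 0.001, -0.011]
wrist_force: [-1.1, -0.0, -1.8]
grip_width: 0.548
gripper_force: 62.1
t: 11.6
position: [0.5834, -0.2056, 0.0853]
orientation: [0.115, 0.993, 0.001, -0.011]
wrist_force: [-0.6, -1.3, -2.2]
grip_width: 0.547
gripper_force: 62.1
```

```bash
python3 -m pendant '[[0,0,-0.5,0,0,0,1],[0,0,-0.5,0,0,0,1],[0,0,0,0,0,0,1],[0,0,0,0,0,0,1]]'
python3 -m pendant '[[0,0,-0.5,0,0,0,1],[0,0,0,0,0,0,1],[0,0,0,0,0,0,1]]'
python3 -m pendant '[[0,0,-0.5,0,0,0,1],[0,0,0,0,0,0,1],[0,0,0,0,0,0,1]]'
```

```text
t: 12.0
position: [0.5834, -0.2056, 0.0843]
orientation: [0.115, 0.993, 0.001, -0.011]
wrist_force: [0.1, 0.7, -1.4]
grip_width: 0.548
gripper_force: 62.1
t: 12.3
position: [0.5835, -0.2056, 0.0839]
orientation: [0.115, 0.993, 0.001, -0.011]
wrist_force: [0.0, -0.4, 0.7]
grip_width: 0.555
gripper_force: 62.1
t: 12.6
position: [0.5835, -0.2056, 0.0835]
orientation: [0.115, 0.993, 0.001, -0.011]
wrist_force: [-0.6, 0.3, 1.9]
grip_width: 0.547
gripper_force: 62.3
```

```bash
python3 -m pendant '[[0,0,-0.5,0,0,0,1],[0,0,0,0,0,0,1],[0,0,0,0,0,-4,1],[0,0,0,0,0,-4,1]]'; python3 -c "
from h import *
s=arm.read_state();print(s['q'],s['moment'])"
python3 -m pendant '[[0,0,0,0,0,-4,1],[0,0,0,0,0,-4,1]]'; python3 -c "
from h import *
s=arm.read_state();print(s['q'][5],s['moment'])"
```

```text
t: 13.0
position: [0.5837, -0.2057, 0.0836]
orientation: [0.185, 0.983, 0.002, -0.01]
wrist_force: [-1.8, 0.7, 9.4]
grip_width: 0.547
gripper_force: 62.9
[-3.80072987e-01  8.62226474e-02  1.71750581e+00  1.41574101e-04
  1.35855719e+00 -1.57788511e+00] [0.15614771 0.45431066 0.07645564]
t: 13.2
position: [0.5838, -0.2057, 0.0838]
orientation: [0.254, 0.967, 0.003, -0.01]
wrist_force: [-2.2, 0.5, 10.3]
grip_width: 0.547
gripper_force: 63.0
-1.4402106028968251 [0.23853416 0.43769734 0.15606989]
```

```bash
g(){ grep -E "^(position|wrist)" | tr '\n' ' '; echo; }
python3 -m pendant '[[0,0,0.3,0,0,-4,1],[0,0,0,0,0,-4,1]]' | g
python3 -m pendant '[[0,0,0,0,0,-4,1],[0,0,0,0,0,-4,1]]' | g
```

```text
position: [0.5838, -0.2056, 0.0839] wrist_force: [-0.8, 2.1, 7.3] 
position: [0.5839, -0.2056, 0.0839] wrist_force: [-1.3, 1.6, 7.6]
```

```bash
g(){ grep -E "^(position|wrist|orient)" | tr '\n' ' '; echo; }
python3 -m pendant '[[0,0,0,0,0,-4,1],[0,0,0,0,0,-4,1]]' | g
python3 -m pendant '[[0,0,0,0,0,-4,1],[0,0,0,0,0,-4,1]]' | g
```

```text
position: [0.5839, -0.2056, 0.0839] orientation: [0.449, 0.893, 0.005, -0.009] wrist_force: [-0.7, 1.9, 7.0] 
position: [0.5839, -0.2055, 0.0839] orientation: [0.51, 0.86, 0.006, -0.009] wrist_force: [0.4, 1.7, 6.7]
```

```bash
g(){ grep -E "^(position|wrist|orient)" | tr '\n' ' '; echo; }
python3 -m pendant '[[0,0,0,0,0,-4,1],[0,0,0,0,0,-4,1]]' | g
python3 -c "
from h import *
s=arm.read_state();print(s['q'][5],s['moment'])"
```

```text
position: [0.5839, -0.2056, 0.0839] orientation: [0.569, 0.822, 0.007, -0.008] wrist_force: [-0.3, 2.5, 7.6] 
-0.7510396762693627 [0.24220919 0.02833014 0.03865747]
```

```bash
g(){ grep -E "^(position|wrist)" | tr '\n' ' '; echo; }
python3 -m pendant '[[0,0,0,0,0,-4,1],[0,0,0,0,0,-4,1]]' | g
python3 -m pendant '[[0,0,0,0,0,-4,1],[0,0,0,0,0,-4,1]]' | g
```

```text
position: [0.5839, -0.2056, 0.0839] wrist_force: [0.7, 2.4, 6.0] 
position: [0.5839, -0.2056, 0.0838] wrist_force: [-0.0, 1.9, 5.7]
```

```bash
g(){ grep -E "^(position|wrist)" | tr '\n' ' '; echo; }
python3 -m pendant '[[0,0,0,0,0,-4,1],[0,0,0,0,0,-4,1]]' | g
python3 -c "
from h import *
s=arm.read_state();print(s['q'][5],s['moment'])"
```

```text
position: [0.5839, -0.2056, 0.0838] wrist_force: [0.2, 1.2, 6.3] 
-0.3353629865995384 [0.15500009 0.02702144 0.06464957]
```

```bash
g(){ grep -E "^(position|wrist)" | tr '\n' ' '; echo; }
python3 -m pendant '[[0,0,0,0,0,-4,1],[0,0,0,0,0,-4,1]]' | g
python3 -c "
from h import *
s=arm.read_state();print(s['q'][5],s['moment'])"
```

```text
position: [0.5838, -0.2056, 0.0838] wrist_force: [0.5, 1.6, 5.9] 
-0.19632963809573412 [ 0.12023251 -0.03950463  0.0470174 ]
```

```bash
g(){ grep -E "^(position|wrist)" | tr '\n' ' '; echo; }
python3 -m pendant '[[0,0,0,0,0,-4,1],[0,0,0,0,0,-4,1]]' | g
python3 -c "
from h import *
s=arm.read_state();print(s['q'][5],s['moment'])"
```

```text
position: [0.5839, -0.2056, 0.0837] wrist_force: [0.3, 0.5, 5.1] 
-0.05695035276401959 [ 0.14236349 -0.09335793  0.0814006 ]
```

```bash
g(){ grep -E "^(position|wrist)" | tr '\n' ' '; echo; }
python3 -m pendant '[[0,0,0,0,0,-4,1],[0,0,0,0,0,-4,1]]' | g
python3 -c "
from h import *
s=arm.read_state();print(s['q'][5],s['moment'])"
```

```text
position: [0.5836, -0.2055, 0.0833] wrist_force: [0.8, 1.1, 2.2] 
0.08273673255303529 [ 0.3485164  -0.07410886  0.01999637]
```

```bash
g(){ grep -E "^(position|wrist)" | tr '\n' ' '; echo; }
python3 -m pendant '[[0,0,0,0,0,0,1],[0,0,-0.5,0,0,0,1],[0,0,0,0,0,0,1]]' | g
python3 -c "
from h import *
s=arm.read_state();print(s['q'][5],s['moment'])"
```

```text
position: [0.5836, -0.2055, 0.0828] wrist_force: [1.8, 3.3, 2.7] 
0.0782070717780948 [ 0.48156499 -0.31476553  0.0304722 ]
```

```bash
g(){ grep -E "^(position|wrist)" | tr '\n' ' '; echo; }
python3 -m pendant '[[0,0,0,0,0,-2,1],[0,0,0,0,0,0,1]]' | g
python3 -c "
from h import *
s=arm.read_state();print(s['q'][5],s['moment'])"
```

```text
position: [0.5835, -0.2054, 0.0824] wrist_force: [2.9, 3.9, 0.2] 
0.11447496089277186 [ 0.58317122 -0.56972141 -0.05260272]
```

```bash
g(){ grep -E "^(position|wrist)" | tr '\n' ' '; echo; }
python3 -m pendant '[[0,0,-0.5,0,0,-2,1],[0,0,-0.5,0,0,0,1],[0,0,0,0,0,0,1]]' | g
python3 -c "
from h import *
s=arm.read_state();print(s['q'][5],s['moment'])"
```

```text
position: [0.5836, -0.2054, 0.0815] wrist_force: [4.0, 3.7, -1.0] 
0.1477158158609236 [ 0.56300562 -0.71964645 -0.03228156]
```

```bash
g(){ grep -E "^(position|wrist)" | tr '\n' ' '; echo; }
python3 -m pendant '[[0.4,0.4,-0.5,0,0,0,1],[0,0,-0.5,0,0,0,1],[0,0,0,0,0,0,1]]' | g
python3 -c "
from h import *
s=arm.read_state();print(s['q'][5],s['moment'])"
```

```text
position: [0.5836, -0.2052, 0.0802] wrist_force: [1.2, 1.6, -2.6] 
0.1499229453025382 [ 0.25943497 -0.19205551  0.026048  ]
```

```bash
g(){ grep -E "^(position|wrist)" | tr '\n' ' '; echo; }
python3 -m pendant '[[0,0,-0.5,0,0,0,1],[0,0,-0.5,0,0,0,1],[0,0,0,0,0,0,1]]' | g
python3 -c "
from h import *
s=arm.read_state();print(s['q'][5],s['moment'])"
```

```text
position: [0.5837, -0.2052, 0.0794] wrist_force: [1.0, 0.8, -1.1] 
0.15038816367138147 [ 0.10461386 -0.14211244 -0.04603306]
```

```bash
g(){ grep -E "^(position|wrist)" | tr '\n' ' '; echo; }
python3 -m pendant '[[0,0,-0.5,0,0,0,1],[0,0,-0.5,0,0,0,1],[0,0,-0.5,0,0,0,1],[0,0,0,0,0,0,1]]' | g
python3 -m pendant '[[0,0,-0.5,0,0,0,1],[0,0,-0.5,0,0,0,1],[0,0,-0.5,0,0,0,1],[0,0,0,0,0,0,1]]' | g
```

```text
position: [0.5838, -0.2052, 0.0783] wrist_force: [-0.9, 0.5, 2.4] 
position: [0.5839, -0.2052, 0.0766] wrist_force: [-0.9, 1.1, 3.1]
```

```bash
g(){ grep -E "^(position|wrist)" | tr '\n' ' '; echo; }
python3 -m pendant '[[0,0,-0.5,0,0,0,1],[0,0,-0.5,0,0,0,1],[0,0,-0.5,0,0,0,1],[0,0,0,0,0,0,1]]' | g
python3 -m pendant '[[0,0,-0.5,0,0,0,1],[0,0,-0.5,0,0,0,1],[0,0,0,0,0,0,1]]' | g
```

```text
position: [0.5839, -0.2052, 0.0752] wrist_force: [-0.7, 2.3, 4.9] 
position: [0.5839, -0.2052, 0.0743] wrist_force: [-0.6, 2.5, 5.3]
```

```bash
g(){ grep -E "^(position|wrist)" | tr '\n' ' '; echo; }
python3 -m pendant '[[0,0,-0.5,0,0,0,1],[0,0,0,0,0,0,1],[0,0,0,0,0,0,1]]' | g
python3 -m pendant '[[0,0,-0.5,0,0,0,1],[0,0,0,0,0,0,1],[0,0,0,0,0,0,1]]' | g
```

```text
position: [0.5839, -0.2052, 0.0742] wrist_force: [-3.3, 2.0, 10.0] 
position: [0.584, -0.2052, 0.0742] wrist_force: [-5.3, 3.7, 14.1]
```

```bash
g(){ grep -E "^(position|wrist)" | tr '\n' ' '; echo; }
python3 -m pendant '[[0,0,-0.5,0,0,0,1],[0,0,0,0,0,0,1],[0,0,0,0,0,0,1]]' | g
python3 -m pendant '[[0,0,-0.5,0,0,0,1],[0,0,0,0,0,0,1],[0,0,0,0,0,0,1]]' | g
```

```text
position: [0.584, -0.2052, 0.0741] wrist_force: [-8.3, 3.4, 18.9] 
position: [0.584, -0.2052, 0.074] wrist_force: [-9.7, 5.4, 23.2]
```

```bash
python3 look.py cartridge .5844 -.2069 .095 .115 .024 7; python3 -c "
from fit import *
cap('w7.npz',.107,.5844,-.2069)
c=arm.get_calibration('scene'); im,d=arm.capture('scene')
for k in ('cartridge','jar','carton','spanner'):
  for r in arm.find_in('scene',k)[:1]:
    u,v=np.round(r['point']).astype(int); print(k,u,v,round(r['p'],2))
    if k=='cartridge': cv2.imwrite('pics/s7.png',cv2.resize(im[v-80:v+80,u-100:u+100],None,fx=3,fy=3))
print(arm.read_state()['wrist_force'],arm.read_state()['t'])"
```

```text
tcp [ 0.584  -0.2052  0.074 ] cam [ 0.6212 -0.1463  0.218 ] 315.2829750535577 237.6280744720391 62.24041293048813
0.78 316 342 [ 0.588  -0.2017  0.1071]
17230
mean [ 0.5857 -0.2047  0.1063] mid [ 0.5844 -0.207   0.105 ] ext [0.048  0.0475 0.0199] circ 584.4019775390625 -206.8957061767578 23.9984073638916 zmed 0.10675169045162206
plane z0 0.1067 slopes deg [-0.07 -0.03] std 0.0009
cap centre [ 0.5847 -0.2065] res 0.0006
cartridge 248 309 0.46
jar 360 308 0.88
carton 394 160 0.97
spanner 159 362 0.61
[-10.29637228   5.20945573  23.10441009] 19.85
```

View pics/s7.png

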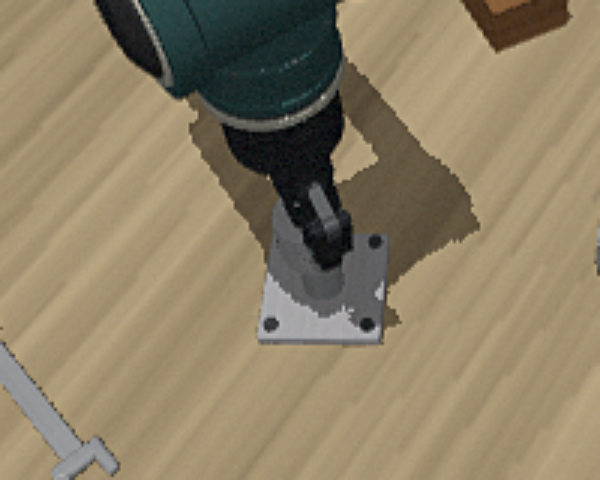

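The cap sits level over the tube (crop about 300,235). Its top is at 0.1067 m, where 0.107 m is expected when home. The arm is holding it with about 25 N of push, and the jar, carton and spanner haven't moved.

```bash
python3 -c "
from cell import arm
print(arm.hand_in())"
```

```text
the job is handed in; nothing more can be done
None
```

The cartridge is in the filter housing with its keyways over the pins, and I handed the job in at about 20 s with the gripper still pressing the cap fully home with about 25 N; the result of the judging was not shown.

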